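Flip the stock tags to match the pot trays

TASK

Set the three stock tags on the board to match the trays straight behind them: a tag shows green (green face on top) only if both pockets of its tray hold a pot, and red otherwise. Push over with your fingertips each tag that is wrong, without pinching it, so that it lies fully over on its other side, and leave the pots and everything else on the table where they stand.

Things in the scene. Friction and masses are not known exactly. Their poses are not given: they have to be found in the camera images.
- tag_a_hinge (a point): Middle of the hinge pin of tag_a, 55 mm above the table, along this point's x axis (away from the robot, to the tag's own tray); y along the row to the left, z up. Steel cheeks 26 mm wide, up to 64 mm above the table, 57 mm either way along x. The 3 tags stand in any order, 165 mm apart along y, on a fixed plywood board 130 x 470 x 20 mm.
- tag_a (a joint): Swing of tag_a: 0 upright; +0.75 rad: leaning fully to -y of its hinge point (robot's right) with the GREEN face on top, showing; -0.75: leaning fully to +y (left) with RED on top. It rests 43 degrees over on either stop and falls by itself to the other side once pushed past upright. About 70 g, light hinge: a push of 1 to 2 N at the upper edge moves it.
- tag_a_green: Green half (98 x 3 x 69 mm) of the stiff plate of tag_a, which is 98 mm wide along the pin, 6 mm thick and reaches 75 mm from the pin. At rest its upper edge is 110 mm above the table and 51 mm to the side of the pin; upright 130 mm. Origin on the pin, own z along the plate to its free edge, own y out of the green face.
- tag_a_red: Red half (98 x 3 x 69 mm) of the plate of tag_a, turning with it; origin on the hinge pin, own z along the plate towards its free edge, own -y out of the red face.
- tag_b_hinge (a point): Middle of the hinge pin of tag_b, 55 mm above the table, along this point's x axis (away from the robot, to the tag's own tray); y along the row to the left, z up. Steel cheeks 26 mm wide, up to 64 mm above the table, 57 mm either way along x. The 3 tags stand in any order, 165 mm apart along y, on a fixed plywood board 130 x 470 x 20 mm.
- tag_b (a joint): Swing of tag_b: 0 upright; +0.75 rad: leaning fully to -y of its hinge point (robot's right) with the GREEN face on top, showing; -0.75: leaning fully to +y (left) with RED on top. It rests 43 degrees over on either stop and falls by itself to the other side once pushed past upright. About 70 g, light hinge: a push of 1 to 2 N at the upper edge moves it.
- tag_b_green: Green half (98 x 3 x 69 mm) of the stiff plate of tag_b, which is 98 mm wide along the pin, 6 mm thick and reaches 75 mm from the pin. At rest its upper edge is 110 mm above the table and 51 mm to the side of the pin; upright 130 mm. Origin on the pin, own z along the plate to its free edge, own y out of the green face.
- tag_b_red: Red half (98 x 3 x 69 mm) of the plate of tag_b, turning with it; origin on the hinge pin, own z along the plate towards its free edge, own -y out of the red face.
- tag_c_hinge (a point): Middle of the hinge pin of tag_c, 55 mm above the table, along this point's x axis (away from the robot, to the tag's own tray); y along the row to the left, z up. Steel cheeks 26 mm wide, up to 64 mm above the table, 57 mm either way along x. The 3 tags stand in any order, 165 mm apart along y, on a fixed plywood board 130 x 470 x 20 mm.
- tag_c (a joint): Swing of tag_c: 0 upright; +0.75 rad: leaning fully to -y of its hinge point (robot's right) with the GREEN face on top, showing; -0.75: leaning fully to +y (left) with RED on top. It rests 43 degrees over on either stop and falls by itself to the other side once pushed past upright. About 70 g, light hinge: a push of 1 to 2 N at the upper edge moves it.
- tag_c_green: Green half (98 x 3 x 69 mm) of the stiff plate of tag_c, which is 98 mm wide along the pin, 6 mm thick and reaches 75 mm from the pin. At rest its upper edge is 110 mm above the table and 51 mm to the side of the pin; upright 130 mm. Origin on the pin, own z along the plate to its free edge, own y out of the green face.
- tag_c_red: Red half (98 x 3 x 69 mm) of the plate of tag_c, turning with it; origin on the hinge pin, own z along the plate towards its free edge, own -y out of the red face.
- tray_p_mid (a point): Middle of a white foam stock tray (170 mm along x, 100 along y, 40 high, point level with the rim), with two pockets 40 mm either way along x, one pot to a pocket; full when both hold a pot. Fixed on the table beyond the board, 160 mm along a hinge point's x from the tag that belongs to it; trays in any order.
- tray_q_mid (a point): Middle of a white foam stock tray (170 mm along x, 100 along y, 40 high, point level with the rim), with two pockets 40 mm either way along x, one pot to a pocket; full when both hold a pot. Fixed on the table beyond the board, 160 mm along a hinge point's x from the tag that belongs to it; trays in any order.
- tray_r_mid (a point): Middle of a white foam stock tray (170 mm along x, 100 along y, 40 high, point level with the rim), with two pockets 40 mm either way along x, one pot to a pocket; full when both hold a pot. Fixed on the table beyond the board, 160 mm along a hinge point's x from the tag that belongs to it; trays in any order.
- pot1_mid (a point): Middle, half-way up, of a small loose glazed brown pot, 62 mm across and 66 mm high, that stands in a pocket of one of the trays (pocket floor about 9 mm above the table).
- pot2_mid (a point): Middle, half-way up, of a small loose glazed teal pot, 62 mm across and 66 mm high, that stands in a pocket of one of the trays (pocket floor about 9 mm above the table).
- pot3_mid (a point): Middle, half-way up, of a small loose glazed pink pot, 62 mm across and 66 mm high, that stands in a pocket of one of the trays (pocket floor about 9 mm above the table).
- pot4_mid (a point): Middle, half-way up, of a small loose glazed blue pot, 62 mm across and 66 mm high, that stands in a pocket of one of the trays (pocket floor about 9 mm above the table).
- pot5_mid (a point): Middle, half-way up, of a small loose glazed ochre pot, 62 mm across and 66 mm high, that stands in a pocket of one of the trays (pocket floor about 9 mm above the table).
- small_pot_mid (a point): Middle, half-way up, of a loose cream pot, 60 mm across and 55 mm high, standing on the table just past the board's left end.
- tape: Loose roll of tape lying flat, 68 mm across, 24 mm high, on the table just past the board's right end; origin under its centre.
- vase: Loose tall pink vase, 80 mm across, 130 mm high, left of the board; origin under its centre.
- jardiniere: Loose brown jardiniere, 116 mm across, 95 mm high, right of the board; origin under its centre.

How it is judged:
By the outcome, as a careful person would: the job done as asked, in the order asked, and still so for the second after the job is handed in, with the robot touching nothing.
It also fails if it takes over 54 s, if anything falls off the work surface, if the arm or the gripper's body presses on something with over 40 N, if the wrist force passes 120 N, or if a joint passes its speed limit or range.

ROBOT

A 6-joint arm with a two-finger parallel gripper is mounted at the origin on the work surface. World frame = base frame: x ahead of the robot, y to its left, z up, the work surface at z = 0. Lengths are in m, angles in degrees, forces in N, time in s.
With the tool pointing down it reaches from about 0.275 to 0.825 m from the base axis. Payload 5.2 kg.
Tool frame: the origin (TCP) lies at the very end of the fingers, on their centre line; the grasp point (between the pads) lies 19 mm behind it; z points along the fingers, y is the line along which they close (so a half turn about z gives the same grasp; the last joint's range is limited). The gripper opens to 93 mm and grips with 3 to 60 N. Pads are 15 mm wide; open, the fingers measure 128 mm over their backs; the gripper's body (75 mm by 188 mm) begins 65 mm behind the grasp point.
Start: joints at [-85.99, 14.817, 87.949, -0, 77.235, -11.62], TCP at [0.148, -0.53, 0.193] pointing down, gripper open.
Joint ranges: [-179.93, 179.93], [-52.35, 119.4], [10.71, 147.94], [-69.91, 249.91], [12.55, 155.21], [-178.61, 178.61]. Speed limits (degrees/s): [147.25, 147.25, 180, 180, 180, 180].

INTERFACE

Orientations are given as [roll, pitch, yaw] about the fixed x, y, z axes, in that order (R = Rz(yaw) Ry(pitch) Rx(roll)).
In Python, from plant import telemetry, viewer, workorder gives the robot as it stands. The module is installed in compiled form; this text tells all that it offers.
- The arm moves only by the tool apply_moves, never from a script. Its argument "motion" is text: rows parted by semicolons, each of 7 numbers parted by spaces: the gripper command: -1 is shut, 1 is fully open, values between are in proportion, then the shift along the world's x, y, z normalised to -1 to 1, where 1 is 800 mm, then the turn, a rotation vector about the world's x, y, z normalised to -1 to 1, where 1 is pi rad. In form: gripper x y z rx ry rz; .... A call has exactly 8 rows; each row is the pose to reach, as a shift and turn from the pose commanded when the call began, turning the shorter way round; what a row does not reach only later rows make up. A row lasts 1/8 s, in which the tool goes at most 62.5 mm and 10.7 degrees, less where a joint would pass 70% of its speed; a pose out of reach is approached as far as the arm can. A call with a number of a shift or a turn outside -1 to 1 is refused whole. A call with a gripper value outside its range is refused whole. The fingers move at their own pace and stop on an object; "grip_force" is the grip in N (left out, the last holds). Time passes only in rows, so rows that repeat a pose let the fingers close, or fill a call up. It gives the time, the measured TCP pose, the force, the opening and the grip force at its end, in the units of the state.
- telemetry.state(): the state, without advancing time (a new reading comes with each control period).
- viewer.snapshot(name): name is "scene" or "top" or "wrist"; returns a dict with "color" (400x640x3 uint8, blue, green, red), "K" (3x3 intrinsics, pixels), "extrinsics" (4x4, takes a point from world to camera coordinates). Camera axes: x right, y up, looking along -z (the intrinsics and any distortion apply to the point x, -y, -z); pixel columns grow to the right and rows downward; lengths in m; the calibration is good to about 2 mm. A picture is of the moment at which its call begins. There is no depth.
- workorder.job_done(): hands the job in; it is judged then, once.
The state is a dict: "time": time; "qpos": joint angles; "joint_vel": joint speeds; "joint_torque": joint torques, N m; "tcp_pos": TCP position; "eef_rot": TCP orientation; "contact_force": force on the tool from outside, world axes, zero at the start; "ft_torque": the same for the moment, N m; "finger_gap": opening from 0.0 (shut) to 1.0 (fully open); "grasp_force": force on a finger pad.
Only numpy, scipy, OpenCV 4.12 (cv2) and the standard library are available. Lean on these libraries where they do the work, as an engineer would, in place of code of your own. Each camera call takes 0.05 s, during which the arm holds its last target. There are 200 camera calls.

## Working session

There is one attempt and no reset: what is moved stays moved. The work goes in short steps, Python scripts to look and compute and a tool call to move; the robot and the scene stay as the last step left them, time stands still between calls to the robot, and variables do not carry over. Pictures are saved under pics/ and viewed, at most 10 in all, crops included, and the job is handed in when it is done.

Besides the shell and the picture viewer there is one more tool, called as a command line: name --argument value ..., lists and objects as JSON in quotes. apply_moves: Moves the arm, as the interface text tells. Scaled input: -1 to 1 covers 800 mm each way for a shift and pi rad each way for a turn. Its arguments: {"type":"object","properties":{"motion":{"type":"string"},"grip_force":{"type":"number"}},"required":["motion"]}

```bash
mkdir -p pics; python3 - <<'E'
from plant import telemetry, viewer
import cv2,pickle
s={n:viewer.snapshot(n) for n in("top","scene")}
pickle.dump(s,open('s.pkl','wb'))
for n in s: cv2.imwrite(f'pics/{n}0.png',s[n]['color']); print(n,s[n]['K'],s[n]['extrinsics'],s[n].keys())
print(telemetry.state())
E
```

```text
top [[403.80374484   0.         319.96723621]
 [  0.         403.80374484 202.81798691]
 [  0.           0.           1.        ]] [[ 0.0921978  -0.99572215  0.00608035 -0.04504351]
 [ 0.9730974   0.09139435  0.2114912  -0.5927783 ]
 [-0.21114218 -0.01358226  0.97736099 -1.23176567]
 [ 0.          0.          0.          1.        ]] dict_keys(['color', 'K', 'extrinsics'])
scene [[453.27389136   0.         308.72851146]
 [  0.         453.27389136 196.57633585]
 [  0.           0.           1.        ]] [[ 0.67954387  0.73361165  0.00583774 -0.41206413]
 [-0.43195515  0.39366258  0.81144594  0.19725259]
 [ 0.5929881  -0.55393476  0.58439832 -1.7244279 ]
 [ 0.          0.          0.          1.        ]] dict_keys(['color', 'K', 'extrinsics'])
{'time': 0.1, 'qpos': array([-8.59873696e+01,  1.48550097e+01,  8.80027956e+01,  5.29012803e-04,
        7.72332575e+01, -1.16190970e+01]), 'joint_vel': array([-0.13005302,  0.01690764, -0.01719254, -0.08587918, -0.01209738,
        0.01806278]), 'joint_torque': array([ 1.86303841e-03, -4.38214874e+01, -2.84645247e+01,  7.21210870e-02,
        3.62201559e-02, -4.55547706e-05]), 'tcp_pos': array([ 0.14819365, -0.52913344,  0.19211564]), 'eef_rot': array([-1.79910907e+02, -1.88456065e-02,  1.56315955e+01]), 'contact_force': array([-0.24223345, -0.50768782, -0.29925833]), 'ft_torque': array([ 0.00584778, -0.037383  ,  0.00034909]), 'grasp_force': 0.0, 'finger_gap': 0.9993322753749633}
```

View pics/top0.png

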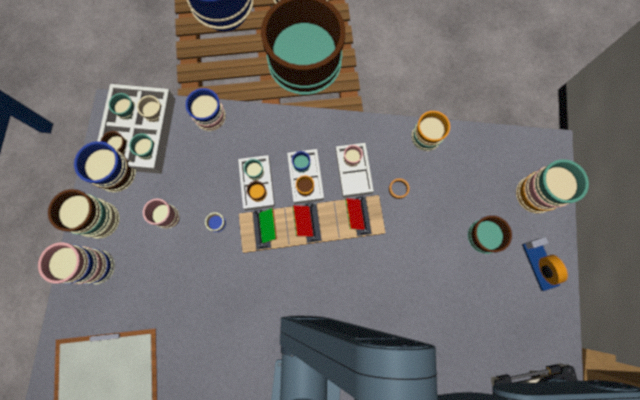

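View pics/scene0.png

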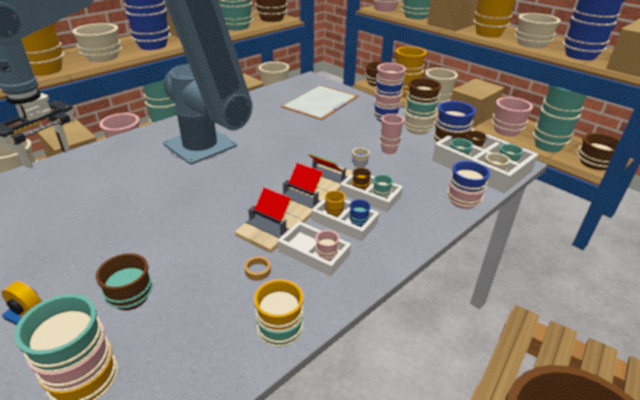

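The left tag shows green, while the middle and right tags show red. The right tray has one pocket empty. I'll enlarge to check the pockets and read the pixels.

```bash
python3 - <<'E'
import cv2,pickle
s=pickle.load(open('s.pkl','rb'))
c=s['top']['color'][140:260,200:420]; cv2.imwrite('pics/tc.png',cv2.resize(c,None,fx=3.6,fy=3.6,interpolation=cv2.INTER_CUBIC))
c=s['scene']['color'][140:290,225:425]; cv2.imwrite('pics/sc.png',cv2.resize(c,None,fx=4,fy=4,interpolation=cv2.INTER_CUBIC))
E
```

```text
(no output)
```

View pics/tc.png

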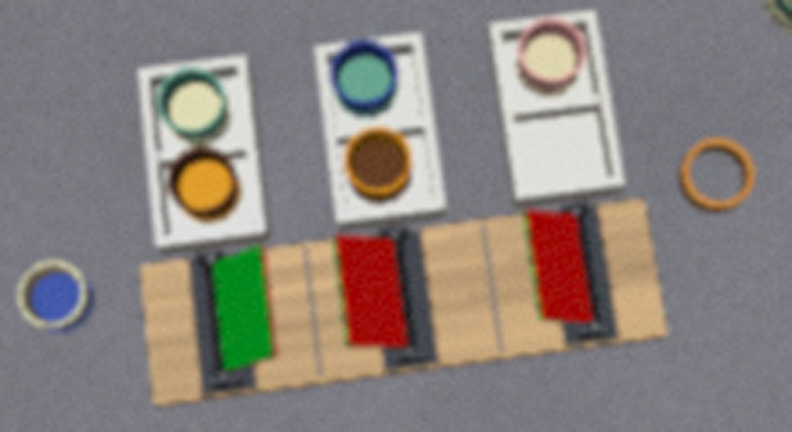

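View pics/sc.png

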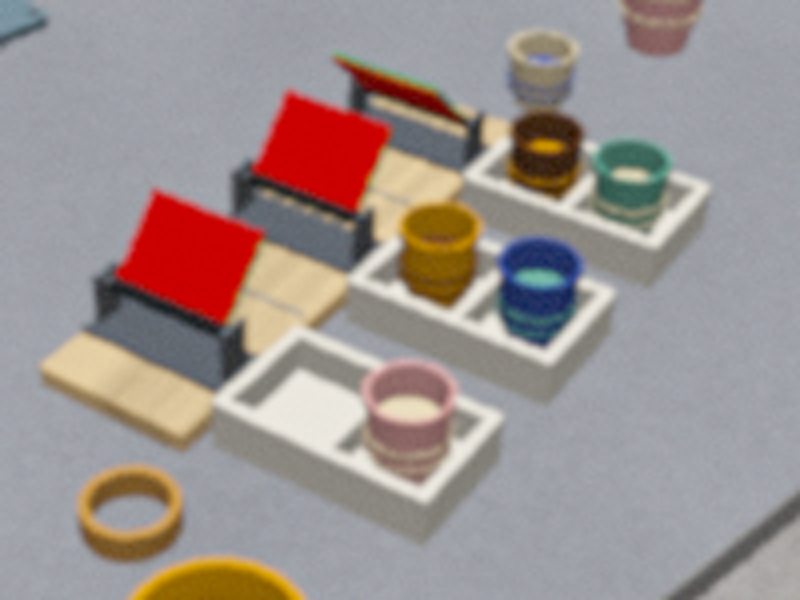

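Only the middle tag is wrong: its tray is full but it shows red. The left tray is full and its tag green, and the right tray is half empty and its tag red. Middle tag in the top crop: free edge (338,238)-(348,345), hinge side (392,238)-(408,346). I'll fit the row pose from all the tag corners.

```bash
python3 - <<'E'
import pickle,numpy as np
from scipy.optimize import least_squares
s=pickle.load(open('s.pkl','rb'))
def proj(n,P):
    e=s[n]['extrinsics'];K=s[n]['K'];c=P@e[:3,:3].T+e[:3,3]; q=c*[1,-1,-1]; q=q@K.T; return q[:,:2]/q[:,2:]
# (row offset, lean sign +y)
T={'top':[(0,1,[(338,238),(348,345),(392,238),(408,346)]),(-1,1,[(528,210),(543,317),(580,212),(593,323)]),(1,-1,[(263,247),(272,357),(213,260),(222,370)])],
'scene':[(0,1,[(390,128),(290,92),(358,210),(258,172)]),(-1,1,[(262,235),(155,190),(222,322),(118,280)])]}
def res(p):
    x,y,a=p;out=[];X=np.array([np.cos(a),np.sin(a),0]);Y=np.array([-np.sin(a),np.cos(a),0])
    for n in T:
        for k,l,px in T[n]:
            h=np.array([x,y,.055])+.165*k*Y
            P=np.array([h+u*X*.049+Y*l*r*.68+np.array([0,0,r*.73]) for r in(.075,.006) for u in(1,-1)])
            q=np.array(px)/(3.6 if n=='top' else 4)+((200,140) if n=='top' else (225,140))
            out.append((proj(n,P)-q).ravel())
    return np.concatenate(out)
r=least_squares(res,[.5,0,0]);print(r.x,np.degrees(r.x[2]),np.round(r.fun.reshape(-1,8),1))
x,y,a=r.x
for d in(.083,.04,-.01,-.03):print(d,x-np.sin(a)*d,y+np.cos(a)*d)
E
```

```text
[0.53467134 0.03008142 0.22600322] 12.94903085698029 [[-0.5 -1.5  0.6  0.1 -0.1 -0.1 -0.6 -0. ]
 [-0.4 -0.6  0.1  0.8 -1.6  0.5 -0.5 -0.5]
 [-0.  -1.3  1.  -0.5  1.   0.1  1.7 -0.1]
 [ 0.5 -0.3 -0.9 -1.  -0.3  0.1 -1.5 -0.7]
 [ 0.4 -0.8 -0.4 -0.9  0.7  0.3 -0.5 -1.4]]
0.083 0.5160723520414445 0.11097071647323656
0.04 0.5257079720372662 0.06906421545852379
-0.01 0.5369121813347331 0.02033572590653219
-0.03 0.5413938650537199 0.0008443300857355514
```

apply_moves --motion "-1 0 0 0.06 0 0 0.05; -1 0.46 0.8 0.06 0 0 0.485; -1 0.46 0.8 0.06 0 0 0.485; -1 0.46 0.8 0.06 0 0 0.485; -1 0.46 0.8 0.06 0 0 0.485; -1 0.46 0.8 0.06 0 0 0.485; -1 0.46 0.8 0.06 0 0 0.485; -1 0.46 0.8 0.06 0 0 0.485"

```text
time: 1.1
tcp_pos: [0.3667, -0.1485, 0.2408]
eef_rot: [180.0, 0.0, 100.2]
contact_force: [0.5, -0.4, 0.5]
finger_gap: 0.188
grasp_force: 0.0
```

apply_moves --motion "-1 0.186 0.325 0 0 0 0.016; -1 0.186 0.325 0 0 0 0.016; -1 0.186 0.325 0 0 0 0.016; -1 0.186 0.325 0 0 0 0.016; -1 0.186 0.325 0 0 0 0.016; -1 0.186 0.325 0 0 0 0.016; -1 0.186 0.325 0 0 0 0.016; -1 0.186 0.325 0 0 0 0.016"

```text
time: 2.1
tcp_pos: [0.5146, 0.1084, 0.2409]
eef_rot: [-180.0, 0.0, 102.6]
contact_force: [0.1, -0.2, 0.0]
finger_gap: 0.004
grasp_force: 0.0
```

```bash
python3 - <<'E'
from plant import telemetry, viewer
import cv2
c=viewer.snapshot('wrist')['color']; cv2.imwrite('pics/w1.png',c)
t=telemetry.state();print(t['tcp_pos'],t['eef_rot'],t['finger_gap'],t['qpos'])
E
```

```text
[0.51468037 0.1083806  0.2409999 ] [-1.79995635e+02  1.34708188e-02  1.02606428e+02] 0.0041936238725783755 [-2.58698597e-01  1.06989906e+01  8.65076929e+01 -1.42169093e-02
  8.27945730e+01 -1.28633424e+01]
```

View pics/w1.png

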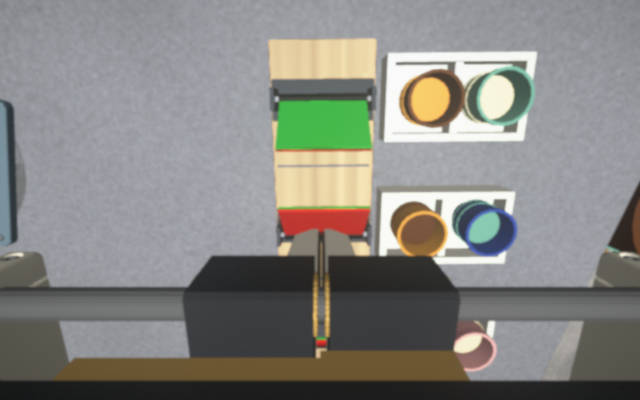

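The wrist view shows the green edge of the left tag at row ~150, the middle tag's free edge at row ~207, and the fingertip at (322,232). I'll check where the descent lands by projection.

```bash
python3 - <<'E'
from plant import viewer
import numpy as np
s=viewer.snapshot('wrist');e=s['extrinsics'];K=s['K']
def pr(P):
    c=e[:3,:3]@P+e[:3,3];q=K@(c*[1,-1,-1]);return np.round(q[:2]/q[2])
t=np.array([.5147,.1084,.241]);print('tcp',pr(t),'at .11',pr(np.array([*t[:2],.11])))
a=.226;Y=np.array([-np.sin(a),np.cos(a),0]);h=np.array([.5347,.0301,.11])
print('mid edge',pr(h+.051*Y),'left edge',pr(h+.114*Y))
E
```

```text
tcp [321. 229.] at .11 [321. 184.]
mid edge [323. 211.] left edge [323. 152.]
```

apply_moves --motion "-1 0 0 -0.05 0 0 0; -1 0 0 -0.1 0 0 0; -1 0 0 -0.13 0 0 0; -1 0 0 -0.16 0 0 0; -1 0 0 -0.18 0 0 0; -1 0 0 -0.19 0 0 0; -1 0 0 -0.19 0 0 0; -1 0 0 -0.19 0 0 0"

```text
time: 3.2
tcp_pos: [0.5158, 0.1096, 0.0897]
eef_rot: [179.9, 0.0, 102.7]
contact_force: [-0.0, 0.3, -0.0]
finger_gap: 0.004
grasp_force: 0.0
```

apply_moves --motion "-1 0.0015 -0.0065 0 0 0 0; -1 0.004 -0.0195 0 0 0 0; -1 0.007 -0.0325 0 0 0 0; -1 0.0105 -0.0455 0 0 0 0; -1 0.0135 -0.0585 0 0 0 0; -1 0.0165 -0.0715 0 0 0 0; -1 0.0195 -0.0845 0 0 0 0; -1 0.0225 -0.0975 0 0 0 0"

```text
time: 4.2
tcp_pos: [0.5333, 0.0309, 0.0889]
eef_rot: [180.0, -0.0, 102.7]
contact_force: [0.5, 0.7, -0.9]
finger_gap: 0.006
grasp_force: 0.0
```

```bash
python3 - <<'E'
from plant import telemetry, viewer
import cv2
c=viewer.snapshot('scene')['color'][100:290,225:425]; cv2.imwrite('pics/s2.png',cv2.resize(c,None,fx=3,fy=3))
t=telemetry.state();print(t['tcp_pos'],t['contact_force'])
E
```

```text
[0.53371412 0.02972462 0.08888449] [ 1.07176266 -1.77378567  0.29295696]
```

View pics/s2.png

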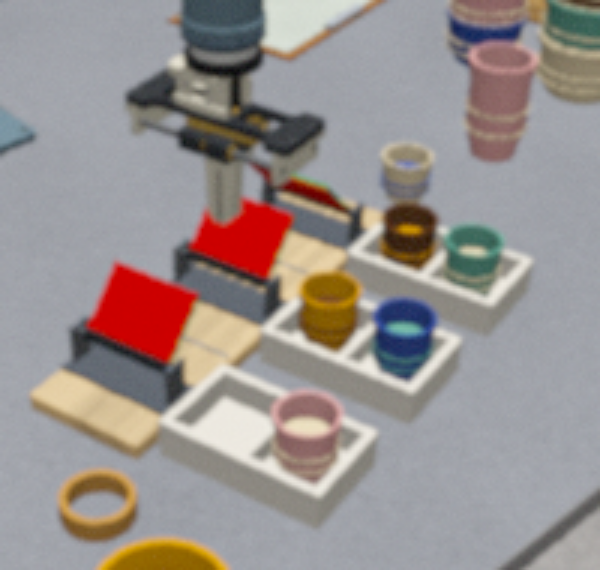

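The picture shows the middle tag still with red to the camera and the fingertip at crop (225,220). I'll project the TCP and several candidate lean angles to tell its state.

```bash
python3 - <<'E'
from plant import viewer
import numpy as np,cv2
S=viewer.snapshot('scene');e=S['extrinsics'];K=S['K']
def pr(P):
    c=e[:3,:3]@P+e[:3,3];q=K@(c*[1,-1,-1]);return np.round(((q[:2]/q[2])-[260,120])*8)
a=.226;X=np.array([np.cos(a),np.sin(a),0]);Y=np.array([-np.sin(a),np.cos(a),0]);h=np.array([.5347,.0301,.055])
print('tcp',pr(np.array([.5337,.0297,.0889])))
for d in(43,20,0,-15,-30,-43):
    v=Y*np.sin(np.radians(d))+[0,0,np.cos(np.radians(d))];print(d,pr(h+.049*X+.075*v),pr(h-.049*X+.075*v),'hinge',pr(h+.049*X+.006*v))
cv2.imwrite('pics/s3.png',cv2.resize(S['color'][120:195,260:360],None,fx=8,fy=8,interpolation=cv2.INTER_CUBIC))
E
```

```text
tcp [318. 479.]
43 [504. 413.] [293. 336.] hinge [434. 581.]
20 [468. 408.] [254. 329.] hinge [431. 581.]
0 [430. 428.] [214. 348.] hinge [428. 583.]
-15 [400. 458.] [183. 376.] hinge [425. 585.]
-30 [372. 498.] [155. 415.] hinge [423. 588.]
-43 [350. 539.] [133. 454.] hinge [422. 591.]
```

View pics/s3.png

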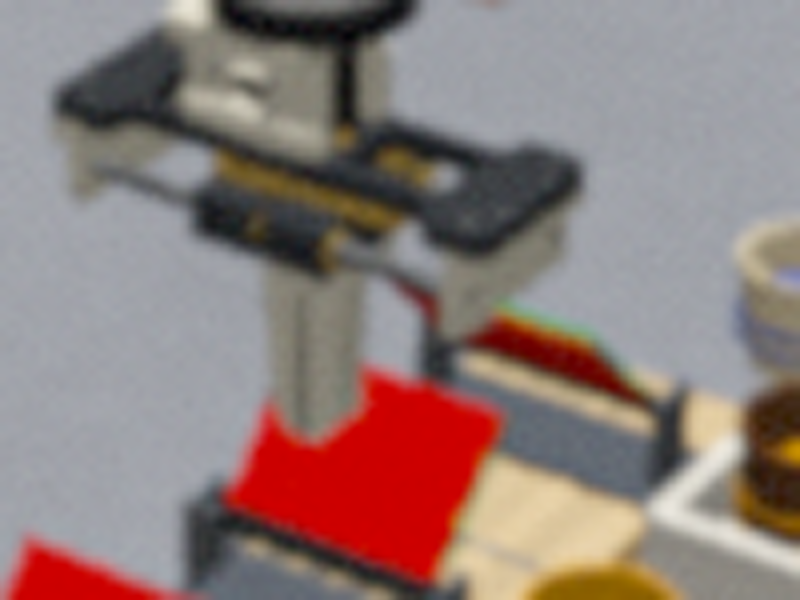

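The tag is still at rest on the left, and the fingertip sits about 20 mm higher in the image than the reported TCP, so it passed over the edge. I'll lift, go back into the gap, and come down lower.

apply_moves --motion "-1 0 0 0.06 0 0 0; -1 0 0 0.08 0 0 0; -1 -0.0105 0.049 0.08 0 0 0; -1 -0.021 0.0985 0.08 0 0 0; -1 -0.021 0.0985 0.08 0 0 0; -1 -0.021 0.0985 0.03 0 0 0; -1 -0.021 0.0985 0 0 0 0; -1 -0.021 0.0985 -0.021 0 0 0"

```text
time: 5.3
tcp_pos: [0.5156, 0.1096, 0.0704]
eef_rot: [-179.9, 0.0, 102.7]
contact_force: [0.4, 0.1, -0.6]
finger_gap: 0.006
grasp_force: 0.0
```

```bash
python3 - <<'E'
from plant import viewer,telemetry
import cv2,numpy as np
S=viewer.snapshot('scene');W=viewer.snapshot('wrist')
t=telemetry.state();print(t['tcp_pos'],t['contact_force'])
e=S['extrinsics'];K=S['K'];c=e[:3,:3]@t['tcp_pos']+e[:3,3];q=K@(c*[1,-1,-1]);print((q[:2]/q[2]-[260,110])*4)
a=cv2.resize(S['color'][110:195,260:360],None,fx=4,fy=4,interpolation=cv2.INTER_CUBIC)
b=cv2.resize(W['color'][:340,150:550],(400,340))
cv2.imwrite('pics/s4.png',np.hstack([a,b]))
E
```

```text
[0.51465541 0.10964961 0.0698572 ] [ 0.33557745 -0.03800108 -0.03821464]
[218.2396146  252.07648892]
```

View pics/s4.png

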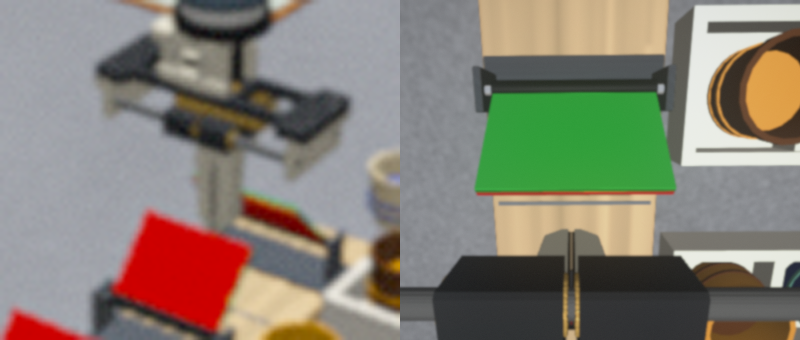

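The finger is now behind the plate, with its tip hidden by the free edge. Pushing.

apply_moves --motion "-1 0.0015 -0.0065 0 0 0 0; -1 0.004 -0.0195 0 0 0 0; -1 0.007 -0.0325 0 0 0 0; -1 0.0105 -0.0455 0 0 0 0; -1 0.0135 -0.0585 0 0 0 0; -1 0.0165 -0.0715 0 0 0 0; -1 0.0195 -0.0845 0 0 0 0; -1 0.0225 -0.0975 0 0 0 0"

```text
time: 6.4
tcp_pos: [0.5344, 0.0317, 0.072]
eef_rot: [-180.0, 0.0, 102.7]
contact_force: [-0.1, 0.2, 0.2]
finger_gap: 0.004
grasp_force: 0.0
```

```bash
python3 - <<'E'
from plant import viewer,telemetry
import cv2,numpy as np
S=viewer.snapshot('scene');T=viewer.snapshot('top')
t=telemetry.state();print(t['tcp_pos'],t['contact_force'])
a=cv2.resize(S['color'][110:195,260:360],None,fx=4,fy=4,interpolation=cv2.INTER_CUBIC)
b=cv2.resize(T['color'][175:260,240:340],None,fx=4,fy=4,interpolation=cv2.INTER_CUBIC)
cv2.imwrite('pics/s5.png',np.hstack([a,b]))
E
```

```text
[0.53469033 0.03125394 0.07202357] [-0.82276995  0.32923542  0.19381594]
```

View pics/s5.png

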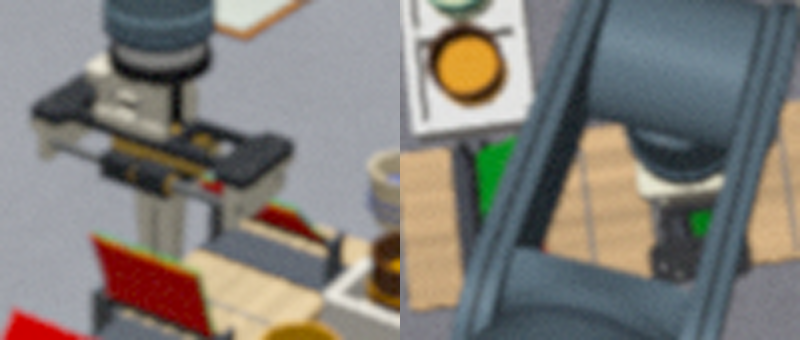

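The tag is past upright and leaning right, with its green edge visible. I'll push a bit further to make sure it reaches the stop, then lift and move clear.

apply_moves --motion "-1 0.002 -0.01 0 0 0 0; -1 0.0045 -0.02 0 0 0 0; -1 0.006 -0.027 0 0 0 0; -1 0.006 -0.027 0 0 0 0; -1 0.003 -0.015 0.02 0 0 0; -1 0 0 0.08 0 0 0; -1 0 0 0.15 0 0 0; -1 0 0 0.2 0 0 0"

```text
time: 7.5
tcp_pos: [0.5346, 0.0336, 0.236]
eef_rot: [179.8, 0.1, 102.8]
contact_force: [0.6, -0.4, 0.3]
finger_gap: 0.008
grasp_force: 0.0
```

apply_moves --motion "-1 -0.05 -0.08 0 0 0 0; -1 -0.09 -0.15 0 0 0 0; -1 -0.13 -0.23 0 0 0 0; -1 -0.17 -0.3 0 0 0 0; -1 -0.21 -0.37 0 0 0 0; -1 -0.21 -0.45 0 0 0 0; -1 -0.21 -0.45 0 0 0 0; -1 -0.21 -0.45 0 0 0 0"

```text
time: 8.5
tcp_pos: [0.3661, -0.3286, 0.2327]
eef_rot: [180.0, 0.0, 102.6]
contact_force: [-0.7, 0.7, 0.1]
finger_gap: 0.006
grasp_force: 0.0
```

```bash
python3 - <<'E'
from plant import viewer,telemetry
import cv2,numpy as np
S=viewer.snapshot('scene');T=viewer.snapshot('top')
t=telemetry.state();print(t['tcp_pos'],t['contact_force'])
a=cv2.resize(S['color'][140:290,225:425],None,fx=2,fy=2,interpolation=cv2.INTER_CUBIC)
b=cv2.resize(T['color'][140:290,200:400],None,fx=2,fy=2,interpolation=cv2.INTER_CUBIC)
cv2.imwrite('pics/s6.png',np.hstack([a,b]))
E
```

```text
[ 0.36656538 -0.32645585  0.23259245] [ 0.5126454  -0.63078858  0.26174492]
```

View pics/s6.png

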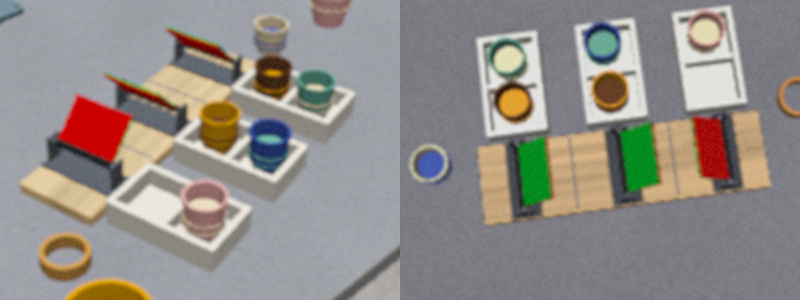

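The left and middle tags now show green and lie fully over, and the right tag shows red. The pots and loose things are where they were.

```bash
python3 -c "
from plant import workorder;print(workorder.job_done())"
```

```text
the job is handed in; nothing more can be done
None
```

I pushed the middle tag over to green, its first push having passed over the top edge; the left (green) and right (red) tags were already correct, nothing else looked moved in the last pictures, and the job is handed in.

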